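# Clamp a spice jar in the worktop jar vise with its star handle

### The arm

A 7-joint arm with a two-finger parallel gripper is mounted at the origin on a cart in front of the work surface, level with it; the furniture and walls round the work are solid. World frame = base frame: x ahead of the robot, y to its left, z up, the work surface at z = 0. Lengths are in mm, angles in rad, forces in N, time in s.
With the tool pointing down it reaches from about 400 to 925 mm from the base axis. Payload 5.6 kg.
Tool frame: the origin (TCP) lies at the very end of the fingers, on their centre line; the grasp point (between the pads) lies 19 mm behind it; z points along the fingers, y is the line along which they close (so a half turn about z gives the same grasp; the last joint's range is limited). The gripper opens to 85 mm and grips with 20 to 120 N. Pads are 22 mm wide; open, the fingers measure 114 mm over their backs; the gripper's body (76 mm by 85 mm) begins 54 mm behind the grasp point. The pads swing forward as they close: fully open they stand 13 mm farther back than shut.
Start: joints at [-1.275, 0.468, -0.012, 1.603, 0.006, 1.071, -0.056], TCP at [216.071, 613.043, 231.29] pointing down, gripper open.
Joint ranges: [-2.53, 2.53], [-0.31, 2.02], [-1.57, 1.55], [0.28, 2.44], [-1.29, 4.43], [0.15, 1.84], [-2.92, 2.92]. Speed limits (rad/s): [2.57, 2.57, 3.14, 3.14, 3.14, 3.14, 3.14].

### API

Orientations are given as a unit quaternion [w, x, y, z].
In Python, from station import * gives the robot as it stands.
- The arm moves only by the shell command python3 -m inch 'ROWS'. ROWS is JSON, a list of rows, each an object of numbers: "grip": the opening in per cent of the stroke, from 0 (shut) to 100 (fully open); "x", "y", "z": the shift along the tool's x, y, z in cm; "ax", "ay", "az": the turn, a rotation vector about the tool's x, y, z in units of 10 degrees (1.0 is 10 degrees). A call has 1 to 12 rows; each row shifts and turns the commanded pose from where the row before left it, along the tool's axes as they then stand; what a row does not reach is not made up. A row lasts 1/8 s, in which the tool goes at most 62.5 mm and 10.7 degrees, less where a joint would pass 70% of its speed; a pose out of reach is approached as far as the arm can. A call with a gripper value outside its range is refused whole. The fingers move at their own pace and stop on an object; the grip force is fixed at half the most. Time passes only in rows, so rows that do not move let the fingers close. It gives the time, the measured TCP pose, the force, the opening and the grip force at its end, in the units of the state.
- get_obs(): the state, without advancing time (a new reading comes with each control period).
- read_camera(name): name is "scene" or "top" or "wrist"; returns a dict with "pixels" (384x512x3 uint8, red, green, blue), "depth" (384x512 float32, mm along the optical axis (not along the pixel's ray), 0 where there is no reading), "intrinsics" (3x3 intrinsics, pixels), "rvec" (rotation vector, rad) and "tvec" (3), from world to camera coordinates, as OpenCV has them. Camera axes: x right, y down, z forward; pixel columns grow to the right and rows downward; lengths in mm; the calibration is good to about 2 mm. A picture is of the moment at which its call begins.
- close_job(): hands the job in; it is judged then, once.
The state is a dict: "clock": time; "q": joint angles; "joint_velocities": joint speeds; "effort": joint torques, N m; "eef_pos": TCP position; "orientation": TCP orientation; "ft_force": force on the tool from outside, world axes, zero at the start; "moment": the same for the moment, N m; "opening": finger opening in mm; "finger_force": force on a finger pad.
Only numpy, scipy, OpenCV 4.12 (cv2) and the standard library are available. Lean on these libraries where they do the work, as an engineer would, in place of code of your own. Each camera call takes 0.05 s, during which the arm holds its last target. There are 200 camera calls.

### The job

Stand the spice jar with the dark brown lid upright in the jar vise, on the bed between its moving jaw and the V-shaped back stop, and let go of it. Then push the spokes of the star handle round clockwise, one after another, until the jaw has pushed the jar home into the back stop and holds it firmly enough that its lid could be unscrewed, without squeezing the glass too hard. Drive the jaw by the star handle only, and leave the other two jars where they stand.

Things in the scene. Friction and masses are not known exactly. Their poses are not given: they have to be found in the camera images.
- jar_vise: Fixed worktop jar vise, holds a jar while its lid is unscrewed. Grey base plate 100 x 330 mm, its top (the bed) at z 14 mm. Origin on the worktop under the middle; own y axis along the vise. In its frame: star handle hub at y -95; white gear housing below it, x -40..40, y -140..0, top z 62. Moving jaw and V-shaped back stop are 64 wide, tops at z 62; a jar between them stands on the bed.
- bed (a point): Point on the bed at vise (0, 90, 14) mm: free spot between open jaw and back stop where the jar can be set down. The V back stop opens towards the jaw and is bolted down elsewhere each time: the axis of the jar seated in it lies at vise x = 0 and y anywhere from 94 to 106 mm (not measured; find it by feel).
- guard (a point): Middle of the flat top of the white sheet guard, 126 mm above the worktop, that roofs the jar's half of the star handle: in the vise frame x -100..100, y -77..0 mm, walled on its three outer sides. A finger can push a spoke only on the half away from the jar (vise y below about -95 mm), so one spoke after another has to be used.
- star_hub (a point): Centre of the star handle, on its upright axis, 98 mm above the worktop at the spokes' centre line. Four level steel spokes, 12 mm thick, at 90 degrees, with black ball ends (19 mm wide) centred 72.5 mm from the axis; hub 40 mm wide, top at z 113 mm. Below the spokes it is open down to the gear housing at z 62 mm.
- star_handle (a joint): Angle (rad), 0 = jaw wide open, spokes along the vise's +x, +y, -x, -y; grows clockwise seen from above, closing the jaw 9 mm per rad. Starts at 0.2 to 0.9, ends at 5.3. Stiff: 0.35 N m while turning (6 N at 58 mm), a halted finger feels about 0.25; stays where left. Each N of squeeze on the jar adds 0.009 N m (10 N: 1.6 N at 58 mm), steeply: 0.1 rad from loose to tight.
- moving_jaw: Moving jaw: steel plate with black rubber face, 64 mm wide, z 18 to 62 mm, driven by the star handle along the vise's +y towards the back stop. Origin at worktop height under the middle of its rubber face, at vise y = 43.5 mm + 9 mm per rad of the star handle. A good grip squeezes the jar with 10 to 30 N; the glass is at risk above 45 N.
- cumin_jar: The jar to clamp: round spice jar with green label and dark brown lid, 44 mm wide at the lid (top 20 mm), about 43.5 mm below, 105 mm high, about 0.11 kg, loose, upright. Origin at the centre of its underside. To set it on the bed hold it by its upper 40 mm, fingers closing along the vise's x axis, so that they stay above jaw and back stop.
- pepper_jar: Bystander: similar spice jar with a red lid, 45 mm wide, 106 mm high. Origin at the centre of its underside. Leave it alone.
- shaker: Bystander: shaker with a pale grey rounded top, 44 mm wide, 90 mm high. Origin at the centre of its underside. Leave it alone.

How it is judged (in metres and radians):
On the way:
1. the jar with the dark brown lid stands upright on the bed between jaw and back stop, released (x of cumin_jar in the frame of jar_vise between -0.016 and 0.016 m and angle between cumin_jar's own z axis and vertical below 0.1 rad and z of cumin_jar in the frame of jar_vise between 0.008 and 0.02 m and y of cumin_jar in the frame of jar_vise between 0.068 and 0.112 m and contact force between the fingers and cumin_jar below 0.1 N and contact force between moving_jaw and cumin_jar below 3 N), for 0.2 s.
At the end, for the whole second after the job is handed in: The jar with the dark brown lid stands upright (within 0.1 rad) on the bed (its underside within 6 mm of the bed's height), within 16 mm of the vise's centre line, 88 to 112 mm along the vise, at rest, and the jaw presses it into the back stop with more than 6 N (x of cumin_jar in the frame of jar_vise between -0.016 and 0.016 m and angle between cumin_jar's own z axis and vertical below 0.1 rad and z of cumin_jar in the frame of jar_vise between 0.008 and 0.02 m and y of cumin_jar in the frame of jar_vise between 0.088 and 0.112 m and contact force between moving_jaw and cumin_jar above 6 N and linear speed of cumin_jar below 0.01 m/s); the robot touches nothing.
It fails at once if the jaw squeezes the jar with more than 45 N (contact force between moving_jaw and cumin_jar above 45 N).
It fails at once if the robot pushes on the jaw itself with more than 15 N (contact force between any of the fingers, the arm and moving_jaw above 15 N).
It fails at once if the jar with the red lid is moved by more than 30 mm (distance of pepper_jar from where it was at the start of the episode above 0.03 m).
It fails at once if the shaker is moved by more than 30 mm (distance of shaker from where it was at the start of the episode above 0.03 m).
It also fails if it takes over 72 s, if anything falls off the work surface, if the arm or the gripper's body presses on something with over 40 N, if the wrist force passes 120 N, or if a joint passes its speed limit or range.

## Working session

There is one attempt and no reset: what is moved stays moved. The work goes in short steps, Python scripts to look and compute and a shell command to move; the robot and the scene stay as the last step left them, time stands still between calls to the robot, and variables do not carry over. Pictures are saved under pics/ and viewed, at most 10 in all, crops included, and the job is handed in when it is done.

```bash
mkdir -p pics
cat > h.py <<'E'
from station import *
import numpy as np, cv2
from scipy.spatial.transform import Rotation as R
def cam(n,f=None):
    c=read_camera(n)
    if f: cv2.imwrite('pics/'+f,c['pixels'][:,:,::-1])
    return c
def pt(c,u,v,z=None):
    K=c['intrinsics'];M=cv2.Rodrigues(np.array(c['rvec'],float))[0];t=np.array(c['tvec'],float).ravel()
    o=-M.T@t; r=M.T@np.linalg.inv(K)@np.array([u,v,1.])
    if z is None: return o+r*c['depth'][int(v),int(u)]
    return o+r*(z-o[2])/r[2]
E
python3 - <<'E'
from h import *
import pickle
a=cam('scene');b=cam('top');pickle.dump((a,b),open('c.pkl','wb'))
cv2.imwrite('pics/top.png',b['pixels'][:,:,::-1]);cv2.imwrite('pics/scene.png',a['pixels'][:,:,::-1])
for c in (a,b):
    M=cv2.Rodrigues(np.array(c['rvec'],float))[0];print(-M.T@np.array(c['tvec']).ravel(),M[2])
o=get_obs();print(o['clock'],R.from_quat(o['orientation'],scalar_first=True).as_matrix(),o['ft_force'])
E
```

```text
[457.61884716 649.97236328 511.7315875 ] [ 0.13707882 -0.86335516 -0.48562049]
[479.4219692  -87.97257124 940.01290945] [ 0.10130284  0.01085316 -0.99479643]
0.1 [[-9.43143577e-01  3.32385357e-01 -4.08536435e-04]
 [ 3.32385578e-01  9.43142259e-01 -1.58332899e-03]
 [-1.40967396e-04 -1.62909819e-03 -9.99998663e-01]] [-0.52850057  0.08995862 -0.45543679]
```

View pics/top.png

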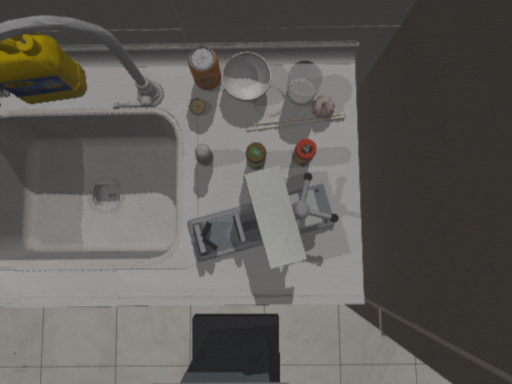

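View pics/scene.png

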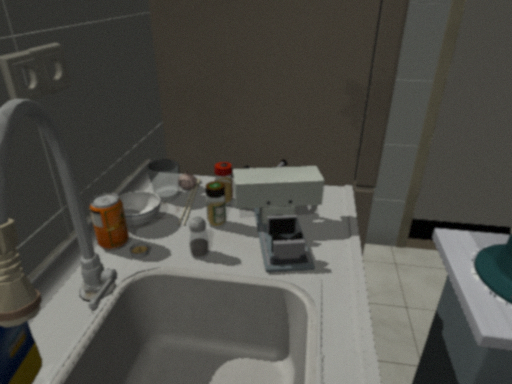

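Top view: the brown-lidded jar is at about (256,150), the red lid at (306,148) and the shaker at (204,152). The vise runs from the back stop near (205,238) to the hub near (302,209), with the guard at (276,217). I'll enlarge it and measure.

Run:
```python
from h import *
import pickle
a,b=pickle.load(open('c.pkl','rb'))
p=b['pixels'][130:280,180:360,::-1]
cv2.imwrite('pics/topc.png',np.clip(1.4*cv2.resize(p,None,fx=4,fy=4,interpolation=cv2.INTER_CUBIC).astype(float),0,255).astype('uint8'))
p=a['pixels'][150:280,180:340,::-1]
cv2.imwrite('pics/scenec.png',np.clip(1.4*cv2.resize(p,None,fx=4.5,fy=4.5,interpolation=cv2.INTER_CUBIC).astype(float),0,255).astype('uint8'))
for u,v in [(256,150),(306,148),(204,150),(302,209),(276,217),(222,234),(210,235),(308,177),(334,217)]: print(u,v,pt(b,u,v).round(1))
```

```text
256 150 [668.9 -91.1 106.3]
306 148 [ 671.1 -196.9  109.9]
204 150 [674.3  21.9  88.2]
302 209 [ 541.8 -185.4  111.1]
276 217 [ 524.9 -130.4  125.5]
222 234 [492.9 -10.8  15.2]
210 235 [490.9  17.   14.6]
308 177 [ 609.3 -199.8  108.8]
334 217 [ 524.7 -252.1  107.3]
```

View pics/topc.png

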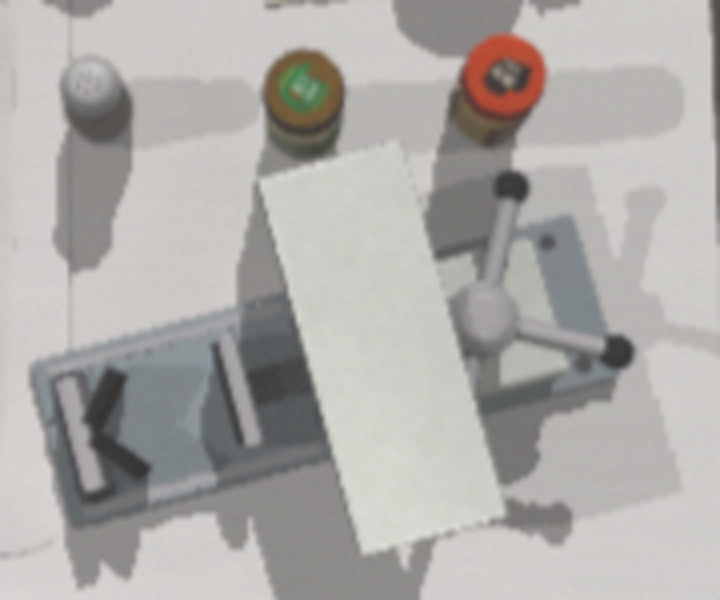

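View pics/scenec.png

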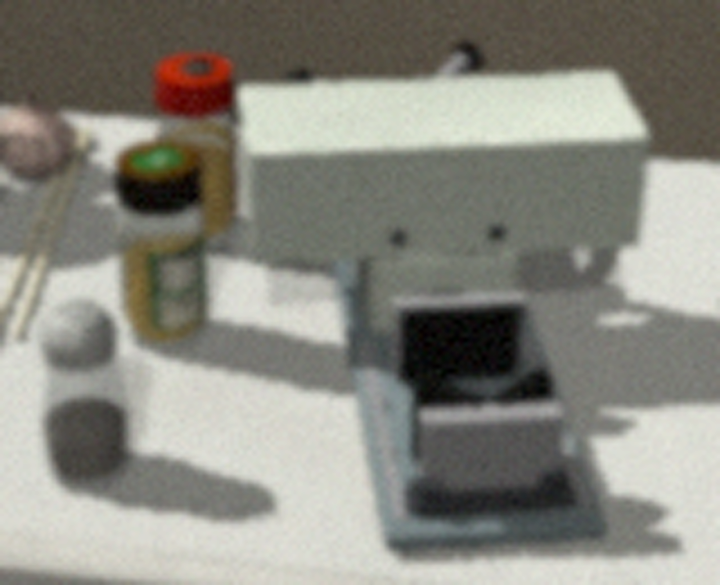

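The crops show:
- **Jar lid:** centre at top px (256,152.5) and scene px (215,185.6).
- **Hub:** (301.8,207.5).
- **Spoke balls:** (308,176.5) and (334.5,217.8).
- **Guard corners in the crop:** (260,182), (402,142), (505,516) and (362,553).

The jaw is open, and the gap between it and the V is clear.

Run:
```python
from h import *
import pickle
a,b=pickle.load(open('c.pkl','rb'))
f=lambda x,y,z:pt(b,x/4+180-.375,y/4+130-.375,z)
g=lambda x,y,z:pt(a,x/4.5+180-.4,y/4.5+150-.4,z)
def tri(u,v):
    A0,A1=f(*u,0),f(*u,200);B0,B1=g(*v,0),g(*v,200)
    da,db=A1-A0,B1-B0
    s=np.linalg.lstsq(np.c_[da,-db],B0-A0,rcond=None)[0]
    return (A0+da*s[0]).round(1),(B0+db*s[1]).round(1)
print('jar tri',tri((304,90),(158,160)),f(304,90,105))
print('pep',f(504,75,106),'shaker',f(92,80,88),tri((504,75),(195,70)))
G=np.array([f(x,y,126) for x,y in [(260,182),(402,142),(505,516),(362,553)]]);print(G.round(1))
print('guard tri',tri((260,182),(240,87)), tri((362,553),(645,140)) )
V=np.array([[100,0],[100,-77],[-100,-77],[-100,0]],float)
P=G[:,:2];c=P.mean(0);H=(V-V.mean(0)).T@(P-c)
th=np.arctan2(H[0,1]-H[1,0],H[0,0]+H[1,1])
Rm=np.array([[np.cos(th),-np.sin(th)],[np.sin(th),np.cos(th)]]);o=c-Rm@V.mean(0)
print('th',th,'o',o,'res',(P-(V@Rm.T+o)).round(1))
tv=lambda p:(Rm.T@(p[:2]-o)).round(1)
hub=f(487,306,113);print('hub',hub,tv(hub))
for x,y in [(512,186),(618,351)]:
    p=f(x,y,98);d=tv(p)-np.array([0,-95.]);print(p.round(1),d,np.linalg.norm(d),np.degrees(np.arctan2(d[1],d[0])))
print('jaw top', tv(f(222,335,62)),tv(f(258,443,62)),'V tips',tv(f(120,372,62)),tv(f(145,470,62)),'apex',tv(f(95,437,62)),'plate',tv(f(65,378,62)),tv(f(98,490,62)))
print('base',[tv(f(x,y,14)) for x,y in [(32,362),(75,525),(573,215)]])
for y in (-95,90): print('vise',y,Rm@[0,y]+o)
```

```text
jar tri (array([664.9, -90.3, 103.6]), array([665.7, -90.2, 103.7])) [664.58949526 -90.27986071 105.        ]
pep [ 671.22804982 -196.5908766   106.        ] shaker [675.24783124  24.97088021  88.        ] (array([ 671.6, -196.8,  104.4]), array([ 671.5, -196.8,  104.4]))
[[ 611.9  -67.   126. ]
 [ 632.  -140.6  126. ]
 [ 440.3 -189.3  126. ]
 [ 422.4 -117.   126. ]]
guard tri (array([606.7, -67.9, 158.2]), array([616.9, -66.4, 159.9])) (array([ 422.2, -117.1,  122.5]), array([ 423.5, -117.1,  122.4]))
th 0.25338095851711295 o [517.008912   -91.18858951] res [[-1.9 -0.9]
 [-1.1  0.1]
 [ 0.8  1.5]
 [ 2.2 -0.7]]
hub [ 547.64051286 -184.05952322  113.        ] [  6.4 -97.6]
[ 612.8 -200.5   98. ] [ 65.4 -34.8] 74.08238657062826 -28.017893546454587
[ 524.4 -254.2   98. ] [-33.7 -64.6] 72.86185558987637 -117.54978037475719
jaw top [31.5 40.8] [-30.8  36.9] V tips [ 26.4 100.2] [-29.  100.4] apex [ -4.5 122.4] plate [ 31.1 130.3] [-32.8 127.9]
base [array([ 48.7, 153. ]), array([-48.6, 152. ]), array([  49.7, -173.7])]
vise -95 [ 540.82335921 -183.1552797 ]
vise 90 [494.44785674  -4.06225144]
```

```bash
cat >> h.py <<'E'
th=0.2534;o=np.array([517.0,-91.2]);Rm=np.array([[np.cos(th),-np.sin(th)],[np.sin(th),np.cos(th)]])
def go(x,y,z,psi=None):
    "shift (cm) in tool axes to world goal, and az (10deg) to tool-x yaw psi; then state"
    s=get_obs();M=R.from_quat(s['orientation'],scalar_first=True).as_matrix();p=np.array(s['eef_pos'])
    y0=np.arctan2(M[1,0],M[0,0])
    print('shift cm',(M.T@(np.array([x,y,z])-p)/10).round(2),'yaw',y0.round(3),'az',None if psi is None else np.round(np.degrees((y0-psi+np.pi)%(2*np.pi)-np.pi)/10,2),'tilt',M[:,2].round(3),'q7',round(s['q'][6],2),'t',s['clock'],'vise',(Rm.T@(p[:2]-o)).round(1))
E
python3 -m inch '[{"x":-4.6,"y":-3.6},{"x":-4.6,"y":-3.6},{"x":-4.6,"y":-3.6},{"x":-4.6,"y":-3.6},{"x":-4.6,"y":-3.6},{"x":-4.6,"y":-3.6},{"x":-4.6,"y":-3.6},{"x":-4.6,"y":-3.6},{"x":-4.6,"y":-3.6},{"x":-4.6,"y":-3.6},{"x":-4.6,"y":-3.6},{"x":-4.6,"y":-3.6}]'
python3 -c "
from h import *
go(665.2,-90.2,200,np.pi)"
```

```text
shift cm [-65.73 -51.34   3.13] yaw 2.803 az -1.94 tilt [-0.    -0.002 -1.   ] q7 -0.06 t 0.1 vise [-115.   756.8]invalid input
```

```bash
python3 -m inch '[{"x":-4.6,"y":-3.6,"z":0,"ax":0,"ay":0,"az":0,"grip":100}]'; python3 -m inch '[{"x":-4.6,"y":-3.6,"grip":100}]'
```

```text
clock: 0.22
eef_pos: [243.9, 566.1, 230.2]
orientation: [-0.001, 0.165, 0.986, 0.0]
ft_force: [1.5, 0.1, -0.0]
opening: 85.2
finger_force: 0.0invalid input
```

```bash
python3 -m inch '[{"x":-4.6,"y":-3.6,"z":0,"ax":0,"ay":0,"az":0,"grip":100},{"x":-4.6,"y":-3.6,"z":0,"ax":0,"ay":0,"az":0,"grip":100},{"x":-4.6,"y":-3.6,"z":0,"ax":0,"ay":0,"az":0,"grip":100},{"x":-4.6,"y":-3.6,"z":0,"ax":0,"ay":0,"az":0,"grip":100},{"x":-4.6,"y":-3.6,"z":0,"ax":0,"ay":0,"az":0,"grip":100},{"x":-4.6,"y":-3.6,"z":0,"ax":0,"ay":0,"az":0,"grip":100},{"x":-4.6,"y":-3.6,"z":0,"ax":0,"ay":0,"az":0,"grip":100},{"x":-4.6,"y":-3.6,"z":0,"ax":0,"ay":0,"az":0,"grip":100},{"x":-4.6,"y":-3.6,"z":0,"ax":0,"ay":0,"az":0,"grip":100},{"x":-4.6,"y":-3.6,"z":0,"ax":0,"ay":0,"az":0,"grip":100},{"x":-4.6,"y":-3.6,"z":0,"ax":0,"ay":0,"az":0,"grip":100},{"x":0,"y":0,"z":0,"ax":0,"ay":0,"az":0,"grip":100}]'
python3 -c "
from h import *
go(665.2,-90.2,200,np.pi)"
```

```text
clock: 1.72
eef_pos: [594.4, 16.1, 230.9]
orientation: [0.0, 0.173, 0.985, -0.001]
ft_force: [-0.1, 0.7, 0.6]
opening: 85.5
finger_force: 0.0
shift cm [-10.27  -7.58   3.12] yaw 2.794 az -1.99 tilt [ 0.    -0.003 -1.   ] q7 1.25 t 1.725 vise [101.8  84.5]
```

```bash
python3 -m inch '[{"x":-5.1,"y":-3.2,"z":0.6,"ax":0,"ay":0,"az":0,"grip":100},{"x":-5.1,"y":-3.2,"z":0.6,"ax":0,"ay":0,"az":0,"grip":100},{"x":0,"y":-1.2,"z":0.9,"ax":0,"ay":0,"az":-1.0,"grip":100},{"x":0,"y":0,"z":1.0,"ax":0,"ay":0,"az":-1.0,"grip":100},{"x":0,"y":0,"z":0,"ax":0,"ay":0,"az":0,"grip":100},{"x":0,"y":0,"z":0,"ax":0,"ay":0,"az":0,"grip":100}]'
python3 -c "
from h import *
go(665.2,-90.2,70,np.pi)
c=cam('wrist','w1.png')"
```

```text
clock: 2.48
eef_pos: [664.1, -82.5, 200.6]
orientation: [0.0, -0.004, 1.0, 0.0]
ft_force: [1.1, 0.6, -0.4]
opening: 85.5
finger_force: 0.0
shift cm [-0.1  -0.77 13.06] yaw -3.133 az 0.05 tilt [ 0.  0. -1.] q7 1.76 t 2.475 vise [144.5 -28.5]
```

View pics/w1.png

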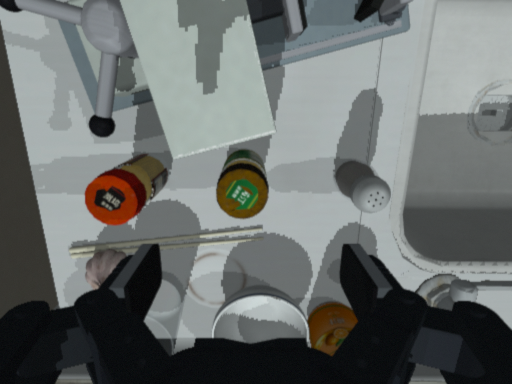

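The wrist view shows the lid centre at (242,195), a spoke ball at (101,126), and guard corners at (273,131) and (177,157). I'll cross-check these against the first measurement.

```bash
python3 -c "
from h import *
c=cam('wrist')
print(pt(c,242,195,105),pt(c,101,126,98),pt(c,273,131,126),pt(c,177,157,126), pt(c,242,195))
print([o+Rm@v for v in ([100,0],[100,-77])])"
python3 -m inch '[{"x":-0.1,"y":-0.8,"z":3.2,"ax":0,"ay":0,"az":0,"grip":100},{"x":0,"y":0,"z":3.2,"ax":0,"ay":0,"az":0,"grip":100},{"x":0,"y":0,"z":0,"ax":0,"ay":0,"az":0,"grip":100},{"x":0,"y":0,"z":0,"ax":0,"ay":0,"az":0,"grip":100}]'
```

```text
[665.72256801 -90.16270328 105.        ] [ 611.89181855 -201.16809729   98.        ] [611.68983539 -67.94926902 126.        ] [ 630.65805974 -136.23429434  126.        ] [665.58102839 -90.15147514 105.43680674]
[array([613.80656496, -66.13031749]), array([ 633.11022049, -140.6713725 ])]
clock: 3.08
eef_pos: [666.0, -91.2, 137.8]
orientation: [0.001, -0.005, 1.0, -0.0]
ft_force: [0.4, -0.6, 0.3]
opening: 85.6
finger_force: 0.0
```

Both views agree within 1 mm, with the lid top at z 105. I'll descend and grip.

```bash
python3 -m inch '[{"x":0,"y":0,"z":3.3,"ax":0,"ay":0,"az":0,"grip":100},{"x":0,"y":0,"z":3.3,"ax":0,"ay":0,"az":0,"grip":100},{"x":0,"y":0,"z":0,"ax":0,"ay":0,"az":0,"grip":100},{"x":0,"y":0,"z":0,"ax":0,"ay":0,"az":0,"grip":35},{"x":0,"y":0,"z":0,"ax":0,"ay":0,"az":0,"grip":35},{"x":0,"y":0,"z":0,"ax":0,"ay":0,"az":0,"grip":35},{"x":0,"y":0,"z":0,"ax":0,"ay":0,"az":0,"grip":35},{"x":0,"y":0,"z":0,"ax":0,"ay":0,"az":0,"grip":35},{"x":0,"y":0,"z":0,"ax":0,"ay":0,"az":0,"grip":35},{"x":0,"y":0,"z":0,"ax":0,"ay":0,"az":0,"grip":35}]'
```

```text
clock: 4.32
eef_pos: [666.5, -91.4, 72.5]
orientation: [0.002, -0.005, 1.0, 0.0]
ft_force: [-0.7, 0.7, 6.3]
opening: 42.5
finger_force: 60.2
```

```bash
python3 -m inch '[{"x":0,"y":0,"z":-5,"ax":0,"ay":0,"az":0,"grip":35},{"x":0,"y":0,"z":-5,"ax":0,"ay":0,"az":0,"grip":35},{"x":0,"y":0,"z":-5,"ax":0,"ay":0,"az":0,"grip":35},{"x":0,"y":0,"z":0,"ax":0,"ay":0,"az":0,"grip":35},{"x":0,"y":0,"z":0,"ax":0,"ay":0,"az":0,"grip":35}]'
python3 -c "
from h import *
go(*(o+Rm@[0,86]),135,1.824)"
```

```text
clock: 4.95
eef_pos: [664.6, -91.3, 220.1]
orientation: [-0.0, -0.005, 1.0, 0.0]
ft_force: [-0.0, 0.3, -2.0]
opening: 42.8
finger_force: 61.2
shift cm [16.82  8.51  8.52] yaw -3.131 az 7.61 tilt [-0.  0. -1.] q7 1.77 t 4.95 vise [142.8 -37.1]
```

```bash
python3 -m inch '[{"x":4.2,"y":2.13,"z":0,"ax":0,"ay":0,"az":0,"grip":35},{"x":4.2,"y":2.13,"z":0,"ax":0,"ay":0,"az":0,"grip":35},{"x":4.2,"y":2.13,"z":0,"ax":0,"ay":0,"az":0,"grip":35},{"x":4.2,"y":2.13,"z":0,"ax":0,"ay":0,"az":0.76,"grip":35},{"x":0,"y":0,"z":0,"ax":0,"ay":0,"az":0.98,"grip":35},{"x":0,"y":0,"z":0,"ax":0,"ay":0,"az":0.98,"grip":35},{"x":0,"y":0,"z":0,"ax":0,"ay":0,"az":0.98,"grip":35},{"x":0,"y":0,"z":0,"ax":0,"ay":0,"az":0.98,"grip":35},{"x":0,"y":0,"z":0,"ax":0,"ay":0,"az":0.98,"grip":35},{"x":0,"y":0,"z":0,"ax":0,"ay":0,"az":0.98,"grip":35},{"x":0,"y":0,"z":0,"ax":0,"ay":0,"az":0.98,"grip":35},{"x":0,"y":0,"z":0,"ax":0,"ay":0,"az":0,"grip":35}]'
python3 -c "
from h import *
go(*(o+Rm@[0,86]),135,1.824)"
```

```text
clock: 6.45
eef_pos: [495.2, -7.9, 218.9]
orientation: [-0.001, 0.612, 0.791, -0.001]
ft_force: [0.4, -0.1, -0.7]
opening: 42.5
finger_force: 61.2
shift cm [-0.01  0.05  8.39] yaw 1.824 az -0.0 tilt [-0.003 -0.001 -1.   ] q7 0.31 t 6.45 vise [-0.2 86.1]
```

```bash
python3 -m inch '[{"x":0,"y":0,"z":4,"ax":0,"ay":0,"az":0,"grip":35},{"x":0,"y":0,"z":4,"ax":0,"ay":0,"az":0,"grip":35},{"x":0,"y":0,"z":3,"ax":0,"ay":0,"az":0,"grip":35},{"x":0,"y":0,"z":1.4,"ax":0,"ay":0,"az":0,"grip":35},{"x":0,"y":0,"z":0,"ax":0,"ay":0,"az":0,"grip":35},{"x":0,"y":0,"z":0,"ax":0,"ay":0,"az":0,"grip":35}]'
python3 -c "
from h import *
go(*(o+Rm@[0,86]),86.5,1.824)
a=cam('scene');p=a['pixels'][150:280,180:340,::-1]
cv2.imwrite('pics/s2.png',np.clip(1.4*cv2.resize(p,None,fx=4.5,fy=4.5,interpolation=cv2.INTER_CUBIC).astype(float),0,255).astype('uint8'))"
```

```text
clock: 7.2
eef_pos: [497.1, -8.0, 97.2]
orientation: [0.001, 0.613, 0.79, 0.001]
ft_force: [-0.1, -0.1, -1.7]
opening: 42.8
finger_force: 61.3
shift cm [ 0.05 -0.16  1.07] yaw 1.823 az -0.01 tilt [ 0.002  0.    -1.   ] q7 0.42 t 7.2 vise [ 1.6 85.5]
```

View pics/s2.png

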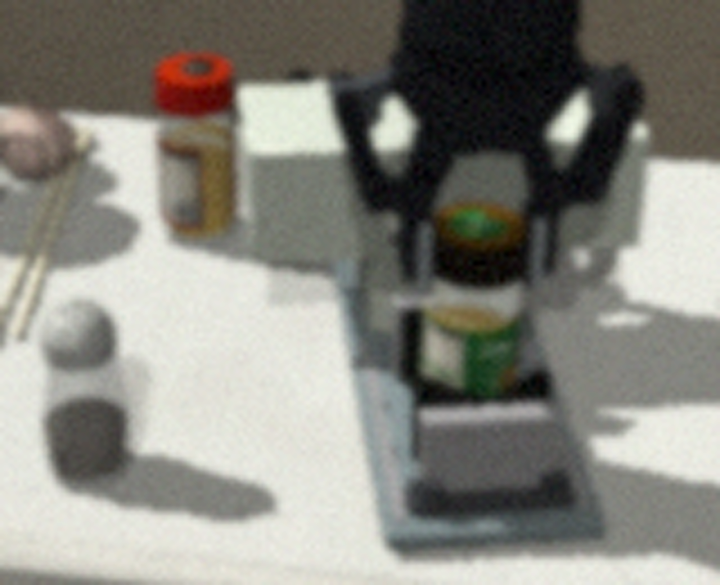

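The jar, lid at about (480,230) in the crop, hangs upright between the jaw and the V. I'll lower it to contact.

```bash
python3 -m inch '[{"x":0,"y":0,"z":0.5,"ax":0,"ay":0,"az":0,"grip":35},{"x":0,"y":0,"z":0.4,"ax":0,"ay":0,"az":0,"grip":35},{"x":0,"y":0,"z":0,"ax":0,"ay":0,"az":0,"grip":35},{"x":0,"y":0,"z":0,"ax":0,"ay":0,"az":0,"grip":35}]'
python3 -m inch '[{"x":0,"y":0,"z":0.1,"ax":0,"ay":0,"az":0,"grip":35},{"x":0,"y":0,"z":0,"ax":0,"ay":0,"az":0,"grip":35}]'
```

```text
clock: 7.75
eef_pos: [496.2, -8.0, 87.3]
orientation: [0.0, 0.613, 0.79, 0.0]
ft_force: [-0.6, -0.1, -1.2]
opening: 42.8
finger_force: 61.3
clock: 8.0
eef_pos: [496.5, -8.0, 86.5]
orientation: [0.0, 0.613, 0.79, 0.0]
ft_force: [0.4, -0.3, 1.0]
opening: 42.4
finger_force: 61.5
```

```bash
python3 -m inch '[{"x":0,"y":0,"z":0.05,"ax":0,"ay":0,"az":0,"grip":35},{"x":0,"y":0,"z":0,"ax":0,"ay":0,"az":0,"grip":35}]'
python3 -m inch '[{"x":0,"y":0,"z":0,"ax":0,"ay":0,"az":0,"grip":60},{"x":0,"y":0,"z":0,"ax":0,"ay":0,"az":0,"grip":85},{"x":0,"y":0,"z":0,"ax":0,"ay":0,"az":0,"grip":85},{"x":0,"y":0,"z":0,"ax":0,"ay":0,"az":0,"grip":85},{"x":0,"y":0,"z":-1,"ax":0,"ay":0,"az":0,"grip":85},{"x":0,"y":0,"z":-4,"ax":0,"ay":0,"az":0,"grip":85},{"x":0,"y":0,"z":-5,"ax":0,"ay":0,"az":0,"grip":85},{"x":0,"y":0,"z":-2,"ax":0,"ay":0,"az":0,"grip":85},{"x":0,"y":0,"z":0,"ax":0,"ay":0,"az":0,"grip":0}]'
python3 - <<'E'
from h import *
# jar lid centre from top camera depth: points 110..125 high near bed
for n in ('top',):
    c=cam(n)
hub=o+Rm@[0,-95.]
print('hub',hub)
for ph in (0.48,):
    d=Rm@[np.cos(ph),-np.sin(ph)];t=Rm@[-np.sin(ph),-np.cos(ph)]
    p=hub+58*d-24*t; go(*p,190,np.arctan2(-t[1],-t[0]));print(p,(Rm.T@(p-o)))
E
```

```text
clock: 8.25
eef_pos: [496.5, -8.0, 86.4]
orientation: [0.0, 0.613, 0.79, 0.0]
ft_force: [-1.4, 0.4, 7.1]
opening: 42.7
finger_force: 62.1
clock: 9.38
eef_pos: [497.4, -7.9, 207.9]
orientation: [0.001, 0.613, 0.79, 0.002]
ft_force: [-0.3, 0.3, -0.4]
opening: 55.8
finger_force: 0.0
hub [ 540.81619839 -183.16623671]
shift cm [-18.62   6.19   1.65] yaw 1.822 az 2.74 tilt [ 0.002  0.001 -1.   ] q7 0.33 t 9.425 vise [ 1.  85.8]
[ 602.72545788 -172.81038866] [  62.52840573 -100.49531403]
```

```bash
cat >> h.py <<'E'
hub=o+Rm@[0,-95.]; B=0.15
def goal(ph,off=19.5,r=46):
    d=Rm@[np.cos(ph),-np.sin(ph)];t=Rm@[-np.sin(ph),-np.cos(ph)]
    return hub+r*d-off*t, np.arctan2(-t[1],-t[0])-B
def arc(dth):
    p0,s0=goal(1.0);p1,_=goal(1.0+dth);x=np.array([np.cos(s0),np.sin(s0)]);y=np.array([np.sin(s0),-np.cos(s0)])
    print('arc',dth,(p1-p0)@x/10,(p1-p0)@y/10,np.degrees(dth)/10)
def where():
    s=get_obs();M=R.from_quat(s['orientation'],scalar_first=True).as_matrix();psi=np.arctan2(M[1,0],M[0,0])
    p=np.array(s['eef_pos'][:2]);
    v=Rm.T@(p-hub)
    # spoke angle from finger position (offset 19.5)
    r=np.hypot(*v);ph=np.arctan2(-v[1],v[0])+np.arcsin(19.5/r)
    F=np.array(s['ft_force']);u=p-hub
    tau=-(u[0]*F[1]-u[1]*F[0])/1000
    print('t',s['clock'],'vise',v.round(1),'r',r.round(1),'spoke phi',round(ph,3),'yawphi',round((th-np.pi*0+np.pi/2-B-psi+0),3),'F',F.round(1),'tau(on tool)',tau.round(3),'q7',round(s['q'][6],2),'z',round(s['eef_pos'][2],1))
E
python3 - <<'E'
from h import *
p,s=goal(.48,27); go(*p,190,s); print(p,s); where()
for a in (.05,.1,.15,.02): arc(a)
E
```

```text
shift cm [-17.8    5.27   1.65] yaw 1.822 az 3.6 tilt [ 0.002  0.001 -1.   ] q7 0.33 t 9.425 vise [ 1.  85.8]
[ 591.70622445 -167.19109203] 1.1941963267948967
t 9.425 vise [  1.  180.8] r 180.8 spoke phi -1.457 yawphi -0.148 F [ 0.3  0.  -1.1] tau(on tool) 0.06 q7 0.33 z 206.5
arc 0.05 -0.21602717248628406 0.12540139763532174 0.28647889756541167
arc 0.1 -0.4380518249385406 0.23984921755674155 0.5729577951308233
arc 0.15 -0.6655190113538387 0.34305739981772426 0.8594366926962348
arc 0.02 -0.08565626255940663 0.05145553279734009 0.11459155902616465
```

```bash
python3 -m inch '[{"x":-4.5,"y":1.3,"z":0,"ax":0,"ay":0,"az":0,"grip":0},{"x":-4.5,"y":1.3,"z":0,"ax":0,"ay":0,"az":0,"grip":0},{"x":-4.5,"y":1.3,"z":0,"ax":0,"ay":0,"az":0,"grip":0},{"x":-4.3,"y":1.37,"z":0.8,"ax":0,"ay":0,"az":0.9,"grip":0},{"x":0,"y":0,"z":0.8,"ax":0,"ay":0,"az":0.9,"grip":0},{"x":0,"y":0,"z":0,"ax":0,"ay":0,"az":0.9,"grip":0},{"x":0,"y":0,"z":0,"ax":0,"ay":0,"az":0.9,"grip":0},{"x":0,"y":0,"z":0,"ax":0,"ay":0,"az":0,"grip":0},{"x":0,"y":0,"z":0,"ax":0,"ay":0,"az":0,"grip":0}]'
python3 - <<'E'
from h import *
p,s=goal(.48,27); go(*p,82,s); where()
c=cam('wrist','w2.png')
a=cam('scene');p=a['pixels'][150:280,180:340,::-1]
w=np.hstack([cv2.resize(c['pixels'][:,:,::-1],(400,300)),cv2.resize(p,(400,300))])
cv2.imwrite('pics/w2.png',w)
E
```

```text
clock: 10.55
eef_pos: [591.1, -167.1, 189.0]
orientation: [-0.0, 0.826, 0.563, -0.001]
ft_force: [0.2, 0.4, -0.1]
opening: 0.1
finger_force: 0.0
shift cm [ 0.02  0.08 10.7 ] yaw 1.196 az 0.01 tilt [-0.001  0.    -1.   ] q7 0.13 t 10.55 vise [ 52.7 -92.1]
t 10.55 vise [52.7  2.9] r 52.8 spoke phi 0.323 yawphi 0.478 F [ 0.2  0.4 -0.1] tau(on tool) -0.014 q7 0.13 z 189.0
```

View pics/w2.png

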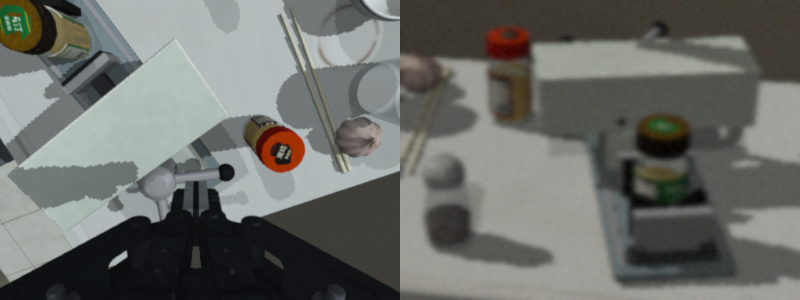

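The wrist half shows the hub at (157,182) and the ball at (227,172). The scene half shows the jar standing upright in the vise at about (660,170). This spoke sits too close to the guard edge, so I'll start with the next one at phi ≈ 2.05.

Run:
```python
from h import *
p,s=goal(2.05,29); go(*p,190,s); print(p,Rm.T@(p-hub))
```

```text
shift cm [-7.45 -0.56 -0.06] yaw 1.195 az 9.0 tilt [-0.001  0.    -1.   ] q7 0.13 t 10.65 vise [ 52.9 -92.2]
[ 558.78109206 -234.49130461] [  4.52416489 -54.18977701]
```

```bash
python3 -m inch '[{"x":-3.7,"y":-0.3,"z":0,"ax":0,"ay":0,"az":0,"grip":0},{"x":-3.75,"y":-0.26,"z":0,"ax":0,"ay":0,"az":0,"grip":0},{"x":0,"y":0,"z":0,"ax":0,"ay":0,"az":1,"grip":0},{"x":0,"y":0,"z":0,"ax":0,"ay":0,"az":1,"grip":0},{"x":0,"y":0,"z":0,"ax":0,"ay":0,"az":1,"grip":0},{"x":0,"y":0,"z":0,"ax":0,"ay":0,"az":1,"grip":0},{"x":0,"y":0,"z":0,"ax":0,"ay":0,"az":1,"grip":0},{"x":0,"y":0,"z":0,"ax":0,"ay":0,"az":1,"grip":0},{"x":0,"y":0,"z":0,"ax":0,"ay":0,"az":1,"grip":0},{"x":0,"y":0,"z":0,"ax":0,"ay":0,"az":1,"grip":0},{"x":0,"y":0,"z":0,"ax":0,"ay":0,"az":1,"grip":0},{"x":0,"y":0,"z":0,"ax":0,"ay":0,"az":0,"grip":0}]'
python3 - <<'E'
from h import *
p,s=goal(2.05,29); go(*p,82,s); where()
c=cam('top');p=c['pixels'][160:260,240:373,::-1]
cv2.imwrite('pics/t3.png',cv2.resize(p,None,fx=4,fy=4,interpolation=cv2.INTER_CUBIC))
E
```

```text
clock: 12.15
eef_pos: [558.8, -234.4, 189.5]
orientation: [0.0, 0.983, -0.186, -0.0]
ft_force: [-0.2, -0.3, -0.3]
opening: 0.1
finger_force: 0.0
shift cm [0.000e+00 1.000e-02 1.075e+01] yaw -0.374 az 0.01 tilt [-0.001 -0.    -1.   ] q7 -1.09 t 12.15 vise [   4.6 -149.1]
t 12.15 vise [  4.6 -54.1] r 54.3 spoke phi 1.853 yawphi 2.049 F [-0.2 -0.3 -0.3] tau(on tool) 0.018 q7 -1.09 z 189.5
```

View pics/t3.png

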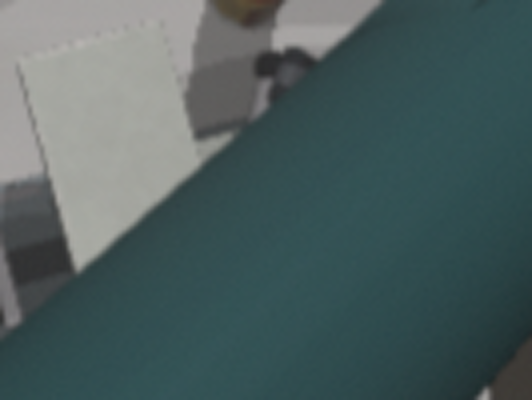

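The top view is blocked by the forearm. The spoke geometry was measured earlier, so I'll descend with force checks.

```bash
python3 -m inch '[{"x":0,"y":0,"z":3.5,"ax":0,"ay":0,"az":0,"grip":0},{"x":0,"y":0,"z":3,"ax":0,"ay":0,"az":0,"grip":0},{"x":0,"y":0,"z":1.5,"ax":0,"ay":0,"az":0,"grip":0},{"x":0,"y":0,"z":0,"ax":0,"ay":0,"az":0,"grip":0}]'
python3 -m inch '[{"x":0,"y":0,"z":1.4,"ax":0,"ay":0,"az":0,"grip":0},{"x":0,"y":0,"z":1.4,"ax":0,"ay":0,"az":0,"grip":0},{"x":0,"y":0,"z":0,"ax":0,"ay":0,"az":0,"grip":0}]'
python3 -m inch '[{"x":-0.4,"y":0,"z":0,"ax":0,"ay":0,"az":0,"grip":0},{"x":-0.4,"y":0.05,"z":0,"ax":0,"ay":0,"az":0,"grip":0},{"x":0,"y":0,"z":0,"ax":0,"ay":0,"az":0,"grip":0}]'
python3 -c "
from h import *
where()
p,s=goal(2.05); go(*p,82,s);print(get_obs()['q'])"
```

```text
clock: 12.7
eef_pos: [558.5, -234.5, 109.3]
orientation: [-0.0, 0.982, -0.187, -0.001]
ft_force: [-1.0, 0.3, -0.0]
opening: 0.0
finger_force: 0.0
clock: 13.08
eef_pos: [558.2, -234.0, 80.6]
orientation: [-0.0, 0.982, -0.187, -0.001]
ft_force: [-0.5, 0.2, 0.6]
opening: 0.1
finger_force: 0.0
clock: 13.45
eef_pos: [551.0, -231.9, 82.1]
orientation: [-0.0, 0.982, -0.188, 0.0]
ft_force: [0.6, -0.4, -0.0]
opening: 0.0
finger_force: 0.0
t 13.45 vise [ -2.3 -49.8] r 49.8 spoke phi 2.02 yawphi 2.052 F [ 0.6 -0.4 -0. ] tau(on tool) -0.024 q7 -0.99 z 82.1
shift cm [-0.12  0.09  0.01] yaw -0.378 az -0.01 tilt [ 0.  0. -1.] q7 -0.99 t 13.45 vise [  -2.3 -144.8]
[-0.28565931  0.7338565   0.87750585  1.88015349 -0.7293871   0.88428485
 -0.98935274]
```

```bash
python3 -m inch '[{"x":-0.44,"y":0.24,"z":0,"ax":0,"ay":0,"az":0.57,"grip":0},{"x":-0.44,"y":0.24,"z":0,"ax":0,"ay":0,"az":0.57,"grip":0},{"x":-0.44,"y":0.24,"z":0,"ax":0,"ay":0,"az":0.57,"grip":0}]'
python3 -c "
from h import *
where()"
python3 -m inch '[{"x":-0.44,"y":0.24,"z":0,"ax":0,"ay":0,"az":0.57,"grip":0},{"x":-0.44,"y":0.24,"z":0,"ax":0,"ay":0,"az":0.57,"grip":0},{"x":-0.44,"y":0.24,"z":0,"ax":0,"ay":0,"az":0.57,"grip":0}]'
python3 -c "
from h import *
where()
p,s=goal(2.7); go(*p,82,s)"
```

```text
clock: 13.82
eef_pos: [539.2, -233.2, 82.6]
orientation: [0.001, 0.943, -0.333, 0.003]
ft_force: [7.1, -3.5, -4.7]
opening: -0.2
finger_force: 3.7
t 13.825 vise [-14.2 -48.1] r 50.1 spoke phi 2.257 yawphi 2.352 F [ 7.1 -3.5 -4.7] tau(on tool) -0.36 q7 -1.22 z 82.6
clock: 14.2
eef_pos: [524.1, -230.2, 82.7]
orientation: [0.001, 0.883, -0.469, 0.003]
ft_force: [5.3, -5.1, -4.6]
opening: -0.2
finger_force: 3.7
t 14.2 vise [-27.9 -41.3] r 49.9 spoke phi 2.567 yawphi 2.652 F [ 5.3 -5.1 -4.6] tau(on tool) -0.335 q7 -1.46 z 82.7
shift cm [-0.56  0.37  0.06] yaw -0.977 az 0.28 tilt [ 0.005 -0.005 -1.   ] q7 -1.46 t 14.2 vise [ -27.9 -136.3]
```

```bash
python3 -m inch '[{"x":-0.44,"y":0.24,"z":0,"ax":0,"ay":0,"az":0.57,"grip":0},{"x":-0.44,"y":0.24,"z":0,"ax":0,"ay":0,"az":0.57,"grip":0},{"x":-0.44,"y":0.24,"z":0,"ax":0,"ay":0,"az":0.57,"grip":0},{"x":-0.44,"y":0.24,"z":0,"ax":0,"ay":0,"az":0.57,"grip":0},{"x":-0.44,"y":0.24,"z":0,"ax":0,"ay":0,"az":0.57,"grip":0},{"x":-0.44,"y":0.24,"z":0,"ax":0,"ay":0,"az":0.57,"grip":0},{"x":0,"y":0,"z":0,"ax":0,"ay":0,"az":0,"grip":0}]'
python3 -c "
from h import *
where()
p,s=goal(3.2,29); go(*p,82,s)
p,s=goal(1.65,32); go(*p,82,s);print(Rm.T@(p-hub))
"
```

```text
clock: 15.08
eef_pos: [499.8, -210.9, 82.4]
orientation: [-0.001, -0.706, 0.708, -0.002]
ft_force: [0.4, -5.8, -2.1]
opening: 0.1
finger_force: 2.6
t 15.075 vise [-46.7 -16.6] r 49.6 spoke phi 3.205 yawphi 3.247 F [ 0.4 -5.8 -2.1] tau(on tool) -0.25 q7 -1.97 z 82.4
shift cm [ 0.96 -0.16  0.04] yaw -1.573 az -0.27 tilt [ 0.001 -0.005 -1.   ] q7 -1.97 t 15.075 vise [ -46.7 -111.6]
shift cm [ 1.18 -8.06  0.06] yaw -1.573 az -9.15 tilt [ 0.001 -0.005 -1.   ] q7 -1.97 t 15.075 vise [ -46.7 -111.6]
[ 28.26012003 -48.38765975]
```

```bash
python3 -m inch '[{"x":1.1,"y":0,"z":0,"ax":0,"ay":0,"az":0,"grip":0},{"x":0,"y":0,"z":-5,"ax":0,"ay":0,"az":0,"grip":0},{"x":0.1,"y":-4.0,"z":0,"ax":0,"ay":0,"az":0,"grip":0},{"x":0,"y":-4.05,"z":0,"ax":0,"ay":0,"az":-1.0,"grip":0},{"x":0,"y":0,"z":0,"ax":0,"ay":0,"az":-1.02,"grip":0},{"x":0,"y":0,"z":0,"ax":0,"ay":0,"az":-1.02,"grip":0},{"x":0,"y":0,"z":0,"ax":0,"ay":0,"az":-1.02,"grip":0},{"x":0,"y":0,"z":0,"ax":0,"ay":0,"az":-1.02,"grip":0},{"x":0,"y":0,"z":0,"ax":0,"ay":0,"az":-1.02,"grip":0},{"x":0,"y":0,"z":0,"ax":0,"ay":0,"az":-1.02,"grip":0},{"x":0,"y":0,"z":0,"ax":0,"ay":0,"az":-1.02,"grip":0},{"x":0,"y":0,"z":0,"ax":0,"ay":0,"az":-1.02,"grip":0}]'
python3 -c "
from h import *
where()
p,s=goal(1.65,30); go(*p,82,s)
"
```

```text
clock: 16.58
eef_pos: [580.1, -221.1, 132.0]
orientation: [-0.0, 1.0, 0.017, 0.0]
ft_force: [-0.1, -0.4, 0.2]
opening: 0.3
finger_force: 0.0
t 16.575 vise [ 28.5 -46.5] r 54.6 spoke phi 1.387 yawphi 1.641 F [-0.1 -0.4  0.2] tau(on tool) 0.021 q7 -0.73 z 132.0
shift cm [-0.18  0.22  5.  ] yaw 0.033 az 0.05 tilt [ 0.     0.001 -1.   ] q7 -0.73 t 16.575 vise [  28.5 -141.5]
```

```bash
python3 -m inch '[{"x":0,"y":0.2,"z":2.5,"ax":0,"ay":0,"az":0,"grip":0},{"x":0,"y":0,"z":2.5,"ax":0,"ay":0,"az":0,"grip":0},{"x":0,"y":0,"z":0,"ax":0,"ay":0,"az":0,"grip":0},{"x":-0.6,"y":0,"z":0,"ax":0,"ay":0,"az":0,"grip":0},{"x":-0.5,"y":0,"z":0,"ax":0,"ay":0,"az":0,"grip":0},{"x":-0.44,"y":0.24,"z":0,"ax":0,"ay":0,"az":0.57,"grip":0},{"x":-0.44,"y":0.24,"z":0,"ax":0,"ay":0,"az":0.57,"grip":0}]'
python3 -c "
from h import *
where()"
python3 -m inch '[{"x":-0.44,"y":0.24,"z":0,"ax":0,"ay":0,"az":0.57,"grip":0},{"x":-0.44,"y":0.24,"z":0,"ax":0,"ay":0,"az":0.57,"grip":0},{"x":-0.44,"y":0.24,"z":0,"ax":0,"ay":0,"az":0.57,"grip":0},{"x":-0.44,"y":0.24,"z":0,"ax":0,"ay":0,"az":0.57,"grip":0},{"x":-0.44,"y":0.24,"z":0,"ax":0,"ay":0,"az":0.57,"grip":0},{"x":-0.44,"y":0.24,"z":0,"ax":0,"ay":0,"az":0.57,"grip":0}]'
python3 -c "
from h import *
where()
p,s=goal(2.5); go(*p,82,s)"
```

```text
clock: 17.45
eef_pos: [563.6, -228.0, 83.3]
orientation: [0.001, 0.996, -0.087, 0.004]
ft_force: [8.4, -2.8, -5.0]
opening: 0.1
finger_force: 3.9
t 17.45 vise [ 10.9 -49.1] r 50.3 spoke phi 1.751 yawphi 1.848 F [ 8.4 -2.8 -5. ] tau(on tool) -0.314 q7 -0.84 z 83.3
clock: 18.2
eef_pos: [533.0, -232.2, 83.3]
orientation: [0.001, 0.926, -0.376, 0.004]
ft_force: [5.9, -7.0, -5.0]
opening: 0.3
finger_force: 3.9
t 18.2 vise [-19.8 -45.5] r 49.6 spoke phi 2.386 yawphi 2.446 F [ 5.9 -7.  -5. ] tau(on tool) -0.344 q7 -1.3 z 83.3
shift cm [-0.48  0.34  0.13] yaw -0.772 az 0.31 tilt [ 0.006 -0.005 -1.   ] q7 -1.3 t 18.2 vise [ -19.8 -140.5]
```

```bash
python3 -m inch '[{"x":-0.44,"y":0.24,"z":0,"ax":0,"ay":0,"az":0.57,"grip":0},{"x":-0.44,"y":0.24,"z":0,"ax":0,"ay":0,"az":0.57,"grip":0},{"x":-0.44,"y":0.24,"z":0,"ax":0,"ay":0,"az":0.57,"grip":0},{"x":-0.44,"y":0.24,"z":0,"ax":0,"ay":0,"az":0.57,"grip":0},{"x":-0.44,"y":0.24,"z":0,"ax":0,"ay":0,"az":0.57,"grip":0}]'
python3 -c "
from h import *
where()
a=cam('scene');p=a['pixels'][170:270,220:340,::-1]
cv2.imwrite('pics/s4.png',np.clip(1.4*cv2.resize(p,None,fx=5,fy=5,interpolation=cv2.INTER_CUBIC).astype(float),0,255).astype('uint8'))"
```

```text
clock: 18.82
eef_pos: [509.8, -221.7, 83.3]
orientation: [0.001, 0.805, -0.593, 0.004]
ft_force: [3.3, -7.2, -3.4]
opening: 0.3
finger_force: 3.9
t 18.825 vise [-39.6 -29.5] r 49.4 spoke phi 2.908 yawphi 2.944 F [ 3.3 -7.2 -3.4] tau(on tool) -0.351 q7 -1.71 z 83.3
```

View pics/s4.png

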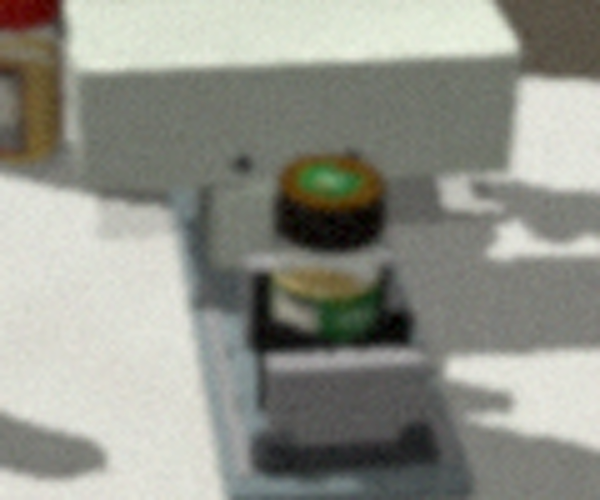

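The jar stands upright with the jaw against it, lid at about (330,200) in the crop. I'll go on in 0.03 rad steps, with a force check gating each one.

```bash
cat > chk.py <<'E'
import sys
from h import *
where()
s=get_obs();u=np.array(s['eef_pos'][:2])-hub;F=s['ft_force']
sys.exit((u[0]*F[1]-u[1]*F[0])/1000>float(sys.argv[1]))
E
python3 -m inch '[{"x":-0.17,"y":0.10,"z":0,"ax":0,"ay":0,"az":0.23,"grip":0},{"x":-0.17,"y":0.10,"z":0,"ax":0,"ay":0,"az":0.23,"grip":0}]' >/dev/null; python3 chk.py .41 &&
python3 -m inch '[{"x":-0.13,"y":0.075,"z":0,"ax":0,"ay":0,"az":0.17,"grip":0}]' >/dev/null && python3 chk.py .41 &&
python3 -m inch '[{"x":-0.13,"y":0.075,"z":0,"ax":0,"ay":0,"az":0.17,"grip":0}]' >/dev/null && python3 chk.py .41 &&
python3 -m inch '[{"x":-0.13,"y":0.075,"z":0,"ax":0,"ay":0,"az":0.17,"grip":0}]' >/dev/null && python3 chk.py .41 &&
python3 -m inch '[{"x":-0.13,"y":0.075,"z":0,"ax":0,"ay":0,"az":0.17,"grip":0}]' >/dev/null && python3 chk.py .41 &&
python3 -m inch '[{"x":-0.13,"y":0.075,"z":0,"ax":0,"ay":0,"az":0.17,"grip":0}]' >/dev/null && python3 chk.py .41 &&
python3 -m inch '[{"x":-0.13,"y":0.075,"z":0,"ax":0,"ay":0,"az":0.17,"grip":0}]' >/dev/null && python3 chk.py .41 &&
python3 -m inch '[{"x":-0.13,"y":0.075,"z":0,"ax":0,"ay":0,"az":0.17,"grip":0}]' >/dev/null && python3 chk.py .41
```

```text
t 19.125 vise [-41.9 -26.1] r 49.4 spoke phi 2.991 yawphi 3.023 F [ 3.1 -6.9 -3.7] tau(on tool) -0.347 q7 -1.77 z 83.2False
```

```bash
sed -i 's/sys.exit(\(.*\))$/sys.exit(int(\1))/' chk.py
python3 -m inch '[{"x":-0.13,"y":0.075,"z":0,"ax":0,"ay":0,"az":0.17,"grip":0}]' >/dev/null && python3 chk.py .41 &&
python3 -m inch '[{"x":-0.13,"y":0.075,"z":0,"ax":0,"ay":0,"az":0.17,"grip":0}]' >/dev/null && python3 chk.py .41 &&
python3 -m inch '[{"x":-0.13,"y":0.075,"z":0,"ax":0,"ay":0,"az":0.17,"grip":0}]' >/dev/null && python3 chk.py .41 &&
python3 -m inch '[{"x":-0.13,"y":0.075,"z":0,"ax":0,"ay":0,"az":0.17,"grip":0}]' >/dev/null && python3 chk.py .41 &&
python3 -m inch '[{"x":-0.13,"y":0.075,"z":0,"ax":0,"ay":0,"az":0.17,"grip":0}]' >/dev/null && python3 chk.py .41 &&
python3 -m inch '[{"x":-0.13,"y":0.075,"z":0,"ax":0,"ay":0,"az":0.17,"grip":0}]' >/dev/null && python3 chk.py .41 &&
python3 -m inch '[{"x":-0.13,"y":0.075,"z":0,"ax":0,"ay":0,"az":0.17,"grip":0}]' >/dev/null && python3 chk.py .41 &&
python3 -m inch '[{"x":-0.13,"y":0.075,"z":0,"ax":0,"ay":0,"az":0.17,"grip":0}]' >/dev/null && python3 chk.py .41 &&
python3 -m inch '[{"x":-0.13,"y":0.075,"z":0,"ax":0,"ay":0,"az":0.17,"grip":0}]' >/dev/null && python3 chk.py .41; python3 -c "
from h import *
p,s=goal(3.25); go(*p,82,s)"
```

```text
t 19.25 vise [-42.7 -24.7] r 49.4 spoke phi 3.023 yawphi 3.052 F [ 3.2 -7.4 -3.7] tau(on tool) -0.37 q7 -1.8 z 83.2
t 19.375 vise [-43.5 -23.5] r 49.4 spoke phi 3.053 yawphi 3.082 F [ 2.3 -7.6 -4.4] tau(on tool) -0.354 q7 -1.82 z 83.2
t 19.5 vise [-44.2 -22.1] r 49.4 spoke phi 3.084 yawphi 3.111 F [ 2.2 -6.6 -2.5] tau(on tool) -0.318 q7 -1.85 z 83.2
t 19.625 vise [-44.8 -21.1] r 49.5 spoke phi 3.106 yawphi 3.141 F [ 2.4 -7.7 -4.6] tau(on tool) -0.368 q7 -1.87 z 83.3
t 19.75 vise [-45.3 -20.3] r 49.6 spoke phi 3.125 yawphi 3.171 F [ 2.6 -9.4 -4.9] tau(on tool) -0.445 q7 -1.9 z 83.3
shift cm [-0.53  0.35  0.13] yaw -1.497 az 0.45 tilt [ 0.005 -0.008 -1.   ] q7 -1.9 t 19.75 vise [ -45.3 -115.3]
```

```bash
python3 -m inch '[{"x":-0.07,"y":0.04,"z":0,"ax":0,"ay":0,"az":0.1,"grip":0}]' >/dev/null && python3 chk.py .50 &&
python3 -m inch '[{"x":-0.07,"y":0.04,"z":0,"ax":0,"ay":0,"az":0.1,"grip":0}]' >/dev/null && python3 chk.py .50 &&
python3 -m inch '[{"x":-0.07,"y":0.04,"z":0,"ax":0,"ay":0,"az":0.1,"grip":0}]' >/dev/null && python3 chk.py .50 &&
python3 -m inch '[{"x":-0.07,"y":0.04,"z":0,"ax":0,"ay":0,"az":0.1,"grip":0}]' >/dev/null && python3 chk.py .50
```

```text
t 19.875 vise [-45.6 -19.9] r 49.8 spoke phi 3.132 yawphi 3.188 F [  3.3 -11.1  -5.9] tau(on tool) -0.537 q7 -1.91 z 83.4
```

```bash
python3 -m inch '[{"x":0,"y":0,"z":0,"ax":0,"ay":0,"az":0,"grip":0},{"x":0,"y":0,"z":0,"ax":0,"ay":0,"az":0,"grip":0}]' >/dev/null; python3 chk.py .5;python3 -m inch '[{"x":0,"y":0,"z":0,"ax":0,"ay":0,"az":0,"grip":0},{"x":0,"y":0,"z":0,"ax":0,"ay":0,"az":0,"grip":0}]' >/dev/null; python3 chk.py .5
```

```text
t 20.125 vise [-45.6 -19.9] r 49.8 spoke phi 3.132 yawphi 3.188 F [  3.5 -10.8  -6.2] tau(on tool) -0.53 q7 -1.91 z 83.4
t 20.375 vise [-45.6 -19.9] r 49.8 spoke phi 3.132 yawphi 3.188 F [  3.9 -10.9  -5.4] tau(on tool) -0.546 q7 -1.91 z 83.3
```

Torque has risen to 0.54 N m, about 20–30 N of squeeze, at the same place where the first stroke passed freely. I'll back off and check.

```bash
python3 -m inch '[{"x":0.6,"y":0,"z":0,"ax":0,"ay":0,"az":0,"grip":0},{"x":0.6,"y":0,"z":0,"ax":0,"ay":0,"az":0,"grip":0},{"x":0,"y":0,"z":-3,"ax":0,"ay":0,"az":0,"grip":0},{"x":0,"y":0,"z":-5,"ax":0,"ay":0,"az":0,"grip":0},{"x":0,"y":0,"z":-5,"ax":0,"ay":0,"az":0,"grip":0},{"x":4,"y":-4,"z":0,"ax":0,"ay":0,"az":0,"grip":0},{"x":4,"y":-4,"z":0,"ax":0,"ay":0,"az":0,"grip":0},{"x":0,"y":0,"z":0,"ax":0,"ay":0,"az":0,"grip":0},{"x":0,"y":0,"z":0,"ax":0,"ay":0,"az":0,"grip":0}]'
python3 - <<'E'
from h import *
b=cam('top');a=cam('scene')
w=np.hstack([cv2.resize(b['pixels'][130:280,180:360,::-1],(480,400),interpolation=2),cv2.resize(a['pixels'][170:270,220:300,::-1],(320,400),interpolation=2)])
cv2.imwrite('pics/f.png',np.clip(1.4*w.astype(float),0,255).astype('uint8'))
E
```

```text
clock: 21.5
eef_pos: [584.8, -296.8, 211.5]
orientation: [-0.0, 0.727, -0.686, -0.001]
ft_force: [-0.0, -0.4, -1.0]
opening: -0.3
finger_force: 0.0
```

View pics/f.png

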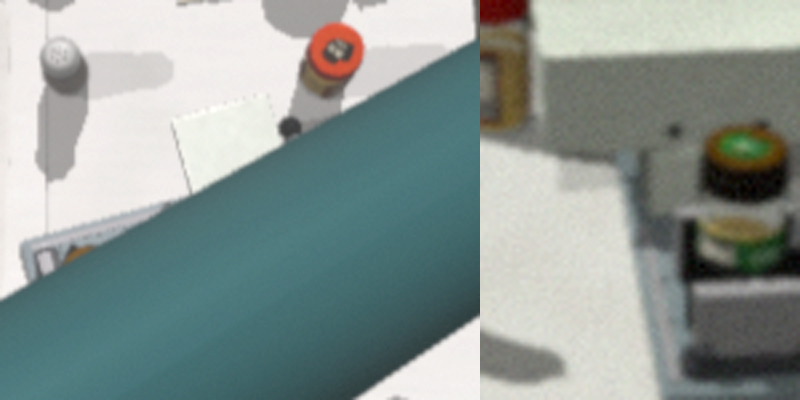

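The jar is upright with its lid centre at about (745,147), against the V. The handle ball at (290,128) fits θ≈3.1, and the bystanders haven't moved. One number check, then I'll hand it in.

Run:
```python
from h import *
a=cam('scene');p=pt(a,285.8,206.3,119);print(p,Rm.T@(p[:2]-o))
b=cam('top');p=pt(b,180+290*.375,130+128*.375,98);v=Rm.T@(p[:2]-hub);print(v,np.arctan2(-v[1],v[0]))
print(get_obs()['ft_force'])
close_job()
```

```text
[496.06592904   0.87005994 119.        ] [ 2.81611672 94.37796751]
[71.98620156  5.01133175] -0.06950303913136317
[-0.97486602 -0.75807723 -0.83761225]
the job is handed in; nothing more can be done
```

The job is handed in after about 21.5 s of the 72 s. The jar stands upright in the V back stop at about vise (3, 94) mm, released, and the jaw holds it with an estimated 20–30 N, worked out from handle torque rather than measured directly. The other two jars look unmoved, the arm is clear, and I haven't seen the verdict.

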